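Unclip the filter cover of the bench extraction unit

TASK

The filter of the small bench extraction unit is due for a change: squeeze the two blue snap tabs of its grey clip-on cover together between the fingers, lift the cover off, and set it down gently (do not drop it) in the metal tray, flat on the tray floor and right way up, tabs on top. Let go of it there, and leave the bottles, the jar and the slide box where they are.

Things in the scene. Friction and masses are not known exactly. Their poses are not given: they have to be found in the camera images.
- housing: White open-topped filter housing, fixed to the bench, 120 (own x) x 76 (own y) x 75 mm high, on a steel foot 150 x 96 x 6 mm; a round port at its +x end reaches x = 89 mm, below 52 mm height. Origin: centre of the underside, z up. A lip runs along the inner top edge of both long walls (5 mm high, 4 mm inwards); the cover's hooks catch under it.
- cover: Grey clip-on cover, about 0.12 kg, 129 (own x) x 85 (own y) x 18 mm high without tabs: 4 mm plate over a 14 mm skirt that goes round the housing with 2 mm play. Origin: centre of the skirt's lower edge, z up; clipped on it is 61 mm above the housing's origin, axes alike. The hooks inside end 3 mm above the skirt's edge, so off the housing it stands flat on its skirt.
- cover_grip (a point): Point midway between the two blue tabs, 42 mm above the cover's origin, 24 mm above the plate; axes as the cover's. The tabs stand on the plate at +y and -y, each 26 mm wide (x), 5 mm thick, tops 52 mm above the cover's origin (34 above the plate). Outer faces 52 mm apart at rest, 38 mm fully squeezed. Squeeze along y, from above; held so, lift straight up.
- tab_left (a joint): Travel of the +y tab towards the middle, m: 0 at rest, stop at 0.007. Its hook overlaps the housing lip by 3 mm, so it is clear beyond about 0.003; both tabs must be in at once to lift the cover. Spring about 3 N at rest, 11 N at the stop; springs back when released.
- tab_right (a joint): The same for the tab on the cover's -y side: 0 at rest, grows to 0.007 as it is squeezed towards the middle.
- tray: Shallow aluminium tray, fixed, 210 (own x) x 160 (own y) x 14 mm high outside, walls and floor 4 mm thick (inside 202 x 152 mm, floor at 4 mm). Origin: centre of the underside, z up. The cover fits with its long side along the tray's long side, either way round.
- bottle_a: Loose squeeze bottle, dark violet, white nozzle, 42 mm diameter, 138 mm high; origin at the centre of its base. Leave alone.
- bottle_b: Loose squeeze bottle, cream, red nozzle, 42 mm diameter, 138 mm high; origin at the centre of its base. Leave alone.
- bottle_c: Loose squeeze bottle, pale, grey nozzle, 42 mm diameter, 138 mm high; origin at the centre of its base. Leave alone.
- jar: Loose small jar with a black cap between housing and tray, 38 mm diameter, 55 mm high; origin at the centre of its base. Leave alone.
- spray: Loose spray bottle, 72 mm diameter, 188 mm high; origin at the centre of its base. Leave alone.
- slide_box: Loose cream slide box with a dark red lid, 87 x 102 x 34 mm high; origin at the centre of its base. Leave alone.
Things that resemble listed ones, but are neither listed nor needed, are in the scene too. What is shaped like the cover but orange or purple is not meant.

How it is judged:
On the way, in this order (a step that is already met when the one before it is completed fails the run):
1. both tabs are squeezed in at once by the fingers, with the cover still on the housing (value of joint each of tab_left, tab_right above 0.0025 m and z of cover in the frame of housing below 0.066 m and contact force between the fingers and cover above 1 N), for 0.1 s.
2. the cover is lifted clear of the housing in the fingers (z of cover in the frame of housing above 0.085 m and contact force between the fingers and cover above 1 N), for 0.1 s.
3. the cover is lowered in the fingers to the tray, its edge within about 15 mm of the tray floor (not dropped) (x of cover in the frame of tray between -0.07 and 0.07 m and y of cover in the frame of tray between -0.07 and 0.07 m and z of cover in the frame of tray below 0.02 m and contact force between the fingers and cover above 0.5 N), for 0.05 s.
At the end, for the whole second after the job is handed in: The cover lies in the tray with its skirt flat on the tray floor (within 3.5 mm in height, 0.06 rad of level, right way up, its centre within 60 mm of the tray's centre along each tray axis), at rest, let go, with both tabs sprung out again (within 1.5 mm) (x of cover in the frame of tray between -0.06 and 0.06 m and y of cover in the frame of tray between -0.06 and 0.06 m and z of cover in the frame of tray between 0.0015 and 0.0075 m and angle between cover's own z axis and vertical below 0.06 rad and linear speed of cover below 0.02 m/s and value of joint each of tab_left, tab_right below 0.0015 m and contact force between the fingers and cover below 0.05 N); the robot touches nothing.
It fails at once if a bottle, the jar, the spray bottle or the slide box is moved by more than 25 mm (distance of any of bottle_a, bottle_b, bottle_c, jar, spray, slide_box from where it was at the start of the episode above 0.025 m).
It also fails if it takes over 42 s, if anything falls off the work surface, if the arm or the gripper's body presses on something with over 40 N, if the wrist force passes 120 N, or if a joint passes its speed limit or range.

ROBOT

A 6-joint arm with a two-finger parallel gripper is mounted at the origin on the work surface. World frame = base frame: x ahead of the robot, y to its left, z up, the work surface at z = 0. Lengths are in m, angles in rad, forces in N, time in s.
With the tool pointing down it reaches from about 0.35 to 0.775 m from the base axis. Payload 7.3 kg.
Tool frame: the origin (TCP) lies midway between the tips of the shut fingers; the grasp point (between the pads) lies robot.grasp_offset behind it (robot.grasp_offset is the distance from the TCP to the grasp point, in m); z points along the fingers, x is the direction in which the jaws open and shut, and the axes are right-handed (so a half turn about z gives the same grasp; the last joint's range is limited). The gripper opens to 92 mm and grips with 3 to 60 N. Pads are 19 mm wide; open, the fingers measure 130 mm over their backs; the gripper's body (75 mm by 190 mm) begins 47 mm behind the grasp point.
Start: joints at [1.059, 0.342, 1.524, -0, 1.275, -0.146], TCP at [0.188, 0.49, 0.227] pointing down, gripper open.
Joint ranges: [-2.53, 2.53], [-0.77, 2.02], [0.04, 2.7], [-1, 4.14], [0.28, 2.66], [-3.11, 3.11]. Speed limits (rad/s): [2.57, 2.57, 3.14, 3.14, 3.14, 3.14].

INTERFACE

Orientations are given as [roll, pitch, yaw] about the fixed x, y, z axes, in that order (R = Rz(yaw) Ry(pitch) Rx(roll)).
In Python, from cell import robot gives the robot as it stands. The module is installed in compiled form; this text tells all that it offers.
- The arm moves only by the tool move_arm, never from a script. Its argument "increments" is a list of rows, each a list of 7 numbers: the finger opening in mm, from 0 to 91.8, then the shift along the tool's x, y, z in mm, then the turn, a rotation vector about the tool's x, y, z in rad. A call has 1 to 12 rows; each row shifts and turns the pose as measured when the row begins, along the tool's axes as they then stand; what a row does not reach is not made up. A row lasts 1/8 s, in which the tool goes at most 62.5 mm and 10.7 degrees, less where a joint would pass 70% of its speed; a pose out of reach is approached as far as the arm can. A call is refused whole if a number of a shift passes 62.5 or a number of a turn 0.188, either way. A call with a gripper value outside its range is refused whole. The fingers move at their own pace and stop on an object; "newtons" is the grip in N (left out, the last holds). Time passes only in rows, so rows that do not move let the fingers close. It gives the time, the measured TCP pose, the force and the opening at its end, in the units of the state.
- robot.observe(): the state, without advancing time (a new reading comes with each control period).
- robot.read_camera(name): name is "side" or "top"; returns a dict with "img" (384x512x3 uint8, red, green, blue), "fx", "fy", "cx", "cy" (pixels), "T" (4x4, takes a point from camera to world coordinates). Camera axes: x right, y down, z forward; pixel columns grow to the right and rows downward; lengths in m; the calibration is good to about 2 mm. A picture is of the moment at which its call begins. There is no depth.
- robot.hand_in(): hands the job in, once; it reports no verdict.
Trained networks look in the newest picture that a camera, given by its name, has taken for a name from the list of things; names that differ only in an ending like _2 or _b are one class to them, and where a whole thing is asked for, a point or a joint stands for the part that bears it (a point fixed in the world has none). Each returns a list of dicts, best first, with "conf" (0 to 1); they miss things now and then, are a little off and sometimes report something else, mostly with a low value. They report only what shows in the picture. A call takes as long as a camera call. They do not tell look-alikes from the thing itself.
- robot.look_for(thing, camera): "rect" ([left, top, width, height] in pixels, round what is visible of it).
The state is a dict: "time": time; "qpos": joint angles; "qvel": joint speeds; "joint_efforts": joint torques, N m; "tool_pos": TCP position; "tool_rot": TCP orientation; "contact_force": force on the tool from outside, world axes, zero at the start; "torque": the same for the moment, N m; "opening": finger opening in m.
Only numpy, scipy, OpenCV 4.12 (cv2) and the standard library are available. Lean on these libraries where they do the work, as an engineer would, in place of code of your own. Each camera call takes 0.05 s, during which the arm holds its last target.

## Working session

There is one attempt and no reset: what is moved stays moved. The work goes in short steps, Python scripts to look and compute and a tool call to move; the robot and the scene stay as the last step left them, time stands still between calls to the robot, and variables do not carry over. Pictures are saved under pics/ and viewed, and the job is handed in when it is done.

Besides the shell and the picture viewer there is one more tool, called after "Request:" by a JSON object that holds its "method" and its "body", one argument or row to a line. move_arm: Moves the arm, as the interface text tells. Its arguments: {"type":"object","properties":{"increments":{"type":"array"},"newtons":{"type":"number"}},"required":["increments"]}

```bash
mkdir -p pics
python3 - <<'E'
from cell import robot
import cv2,pickle
o=robot.observe();print({k:o[k] for k in('time','tool_pos','tool_rot','opening','contact_force')},robot.grasp_offset)
for n in('top','side'):
    c=robot.read_camera(n);pickle.dump(c,open(n+'.pkl','wb'));cv2.imwrite(f'pics/{n}0.png',c['img'][:,:,::-1]);print(n,c['fx'],c['cx'],c['cy'],c['T'])
    for t in('cover','housing','tray','jar'):print(t,robot.look_for(t,n))
E
```

```text
{'time': 0.0, 'tool_pos': array([0.18756348, 0.48991723, 0.22605375]), 'tool_rot': array([-3.14134578e+00,  1.51499656e-03,  1.20496388e+00]), 'opening': 0.0919800502941373, 'contact_force': array([-0.39212903, -0.18658854,  0.27007125])} 0.0188
top 346.8292541062105 246.66048457495077 198.08011821862348 [[-0.01072494 -0.99334976  0.11463521  0.45343979]
 [-0.9999109   0.00974273 -0.00912504 -0.06913531]
 [ 0.00794749 -0.11472286 -0.99336574  1.10699619]
 [ 0.          0.          0.          1.        ]]
cover [{'rect': [323.4, 159.9, 29.4, 43.2], 'conf': 0.79}, {'rect': [275.5, 216.6, 31.3, 49.8], 'conf': 0.7}, {'rect': [315.3, 252.6, 49.9, 39.6], 'conf': 0.63}]
housing [{'rect': [266.8, 208.1, 38.0, 56.2], 'conf': 0.82}]
tray [{'rect': [129.3, 191.5, 60.7, 72.1], 'conf': 0.87}]
jar []
side 378.9451554624715 256.0073941863537 193.9941033311894 [[ 0.83101966 -0.38884462  0.39775142  0.23606417]
 [-0.55622195 -0.5871346   0.58812423 -0.56412678]
 [ 0.00484468 -0.70998086 -0.70420431  0.6925675 ]
 [ 0.          0.          0.          1.        ]]
cover [{'rect': [206.6, 238.0, 78.5, 67.3], 'conf': 0.73}, {'rect': [221.5, 343.6, 52.2, 39.1], 'conf': 0.7}, {'rect': [331.2, 269.4, 73.1, 69.1], 'conf': 0.7}, {'rect': [203.2, 249.3, 86.5, 75.9], 'conf': 0.47}]
housing [{'rect': [202.6, 251.8, 83.3, 72.3], 'conf': 0.67}]
tray [{'rect': [130.9, 144.8, 98.4, 60.3], 'conf': 0.61}]
jar [{'rect': [197.8, 200.6, 20.5, 20.0], 'conf': 0.6}]
```

Run:
```python
import cv2
t=cv2.imread('pics/top0.png');s=cv2.imread('pics/side0.png')
cv2.imwrite('pics/top1.png',cv2.resize(t[130:310,110:370],None,fx=3,fy=3,interpolation=2))
cv2.imwrite('pics/side1.png',cv2.resize(s[110:384,110:430],None,fx=2.1,fy=2.1,interpolation=2))
```

```text
(no output)
```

View pics/top0.png

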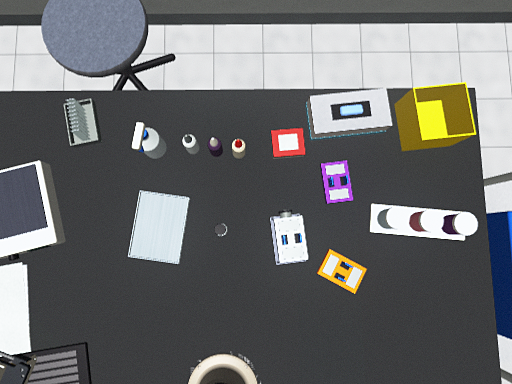

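View pics/top1.png

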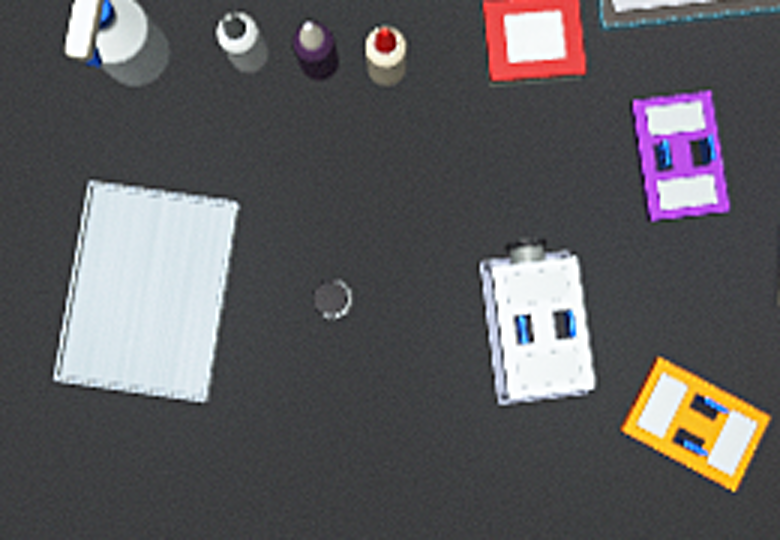

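View pics/side1.png

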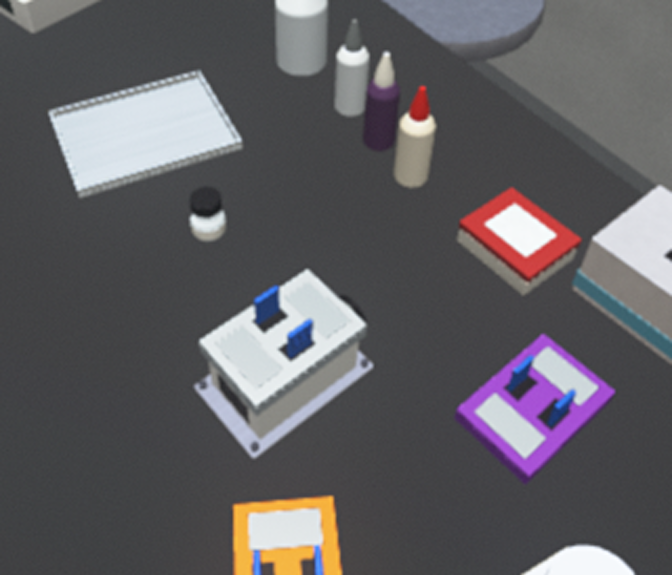

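View pics/side0.png

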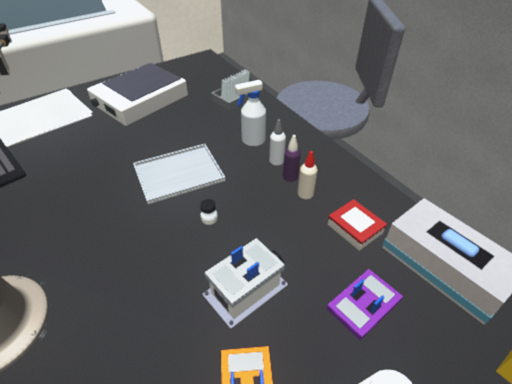

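The look-alikes in the top picture are the grey cover on the white housing (290,240), the purple one (337,182) and the orange one (342,271). I choose the grey one on the housing. Next I check it close up and measure corners.

Run:
```python
import cv2
t=cv2.imread('pics/top0.png');s=cv2.imread('pics/side0.png')
cv2.imwrite('pics/ct.png',cv2.resize(t[205:270,262:315],None,fx=9,fy=9,interpolation=2))
cv2.imwrite('pics/cs.png',cv2.resize(s[235:325,198:293],None,fx=6.5,fy=6.5,interpolation=2))
cv2.imwrite('pics/tt.png',cv2.resize(t[185:270,122:196],None,fx=7,fy=7,interpolation=2))
```

```text
(no output)
```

View pics/ct.png

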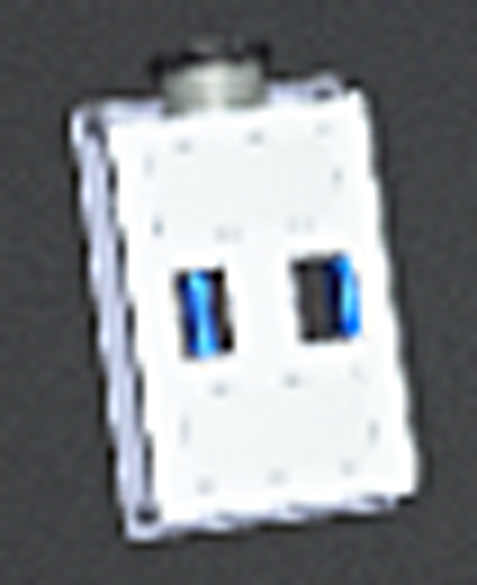

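View pics/cs.png

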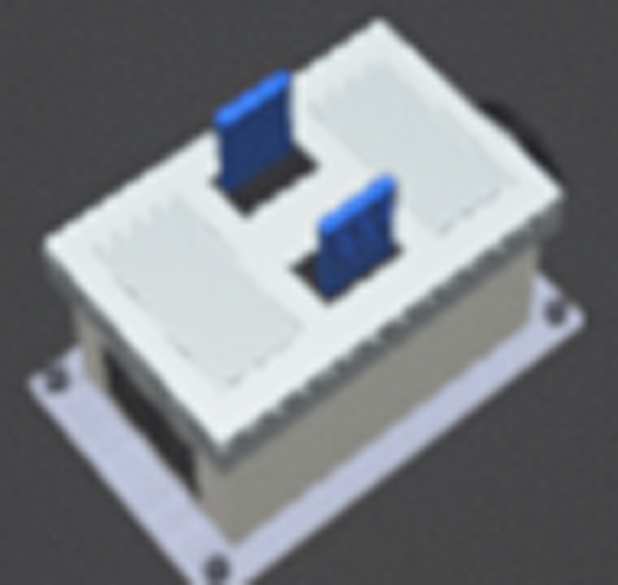

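View pics/tt.png

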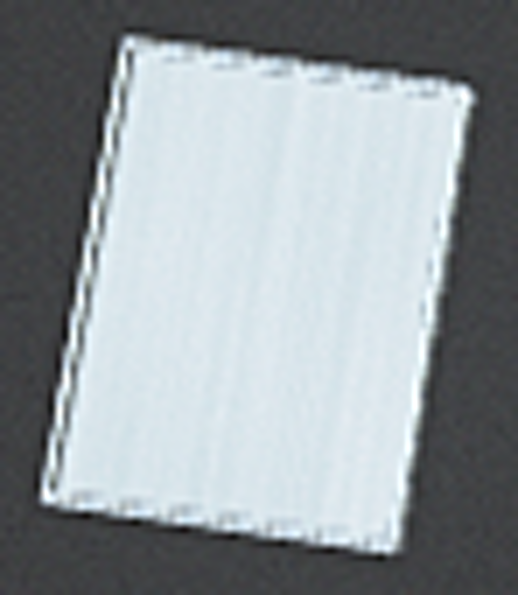

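```bash
cat > h.py <<'E'
import numpy as np,pickle
from scipy.optimize import least_squares
cams={n:pickle.load(open(n+'.pkl','rb')) for n in('top','side')}
def proj(n,P):
    c=cams[n];T=c['T'];p=(np.atleast_2d(P)-T[:3,3])@T[:3,:3]
    return np.c_[c['fx']*p[:,0]/p[:,2]+c['cx'],c['fy']*p[:,1]/p[:,2]+c['cy']]
def px(pts,f,x0,y0): return (np.array(pts,float)+.5)/f-.5+[x0,y0]
def ray(n,uv,z):
    c=cams[n];T=c['T'];d=T[:3,:3]@[(uv[0]-c['cx'])/c['fx'],(uv[1]-c['cy'])/c['fy'],1]
    return T[:3,3]+d*(z-T[2,3])/d[2]
def fit(model,obs,x0):
    # model: local pts; obs: {cam:px}; pose x,y,z,yaw
    def res(p,sel=None):
        c,s=np.cos(p[3]),np.sin(p[3]);R=np.array([[c,-s,0],[s,c,0],[0,0,1]])
        return np.concatenate([(proj(n,model@R.T+p[:3])-o).ravel() for n,o in obs.items()])
    r=least_squares(res,x0);return r.x,r.fun
E
python3 - <<'E'
from h import *
a,b=.1290/2,.085/2
M=np.array([[a,b,.018],[a,-b,.018],[-a,-b,.018],[-a,b,.018]])
T=px([(108,122),(362,92),(413,497),(160,522)],9,262,205)
S=px([(380,18),(563,190),(220,443),(45,243)],6.5,198,235)
for o in({'top':T,'side':S},{'side':S},{'top':T}):
    x,f=fit(M,o,[.4,-.1,.06,0.]);print('cover',x.round(4),f.round(1))
M=np.array([[.105,.08,.014],[.105,-.08,.014],[-.105,-.08,.014],[-.105,.08,.014]])
T=px([(123,35),(475,92),(400,553),(42,502)],7,122,185)
for p in T: print(ray('top',p,.014).round(4))
S=px([(50,115),(200,72),(242,143),(80,193)],2.1,110,110)
S=S[[1,2,3,0]]
for o in({'top':T,'side':S},{'side':S},{'top':T}):
    x,f=fit(M,o,[.4,.2,0,0.]);print('tray',x.round(4),f.round(1))
# blue tab tops, side
t=px([(215,115),(290,72),(320,222),(395,178)],6.5,198,235)
for p in t: print('tab',ray('side',p,.113).round(4))
E
```

```text
cover [ 0.4517 -0.2071  0.0617  0.1095] [ 0.1  0.1  0.2  0.   0.6 -1.3 -0.  -0.5 -0.2  0.2 -0.1  0.2 -0.3  0.1
 -0.6 -0.3]
cover [ 0.4527 -0.2066  0.0603  0.1133] [-0.1  0.2  0.1  0.   0.2 -0.  -0.2 -0.2]
cover [ 0.4505 -0.2051  0.0715  0.1013] [-0.2  0.2  0.3  0.3  0.4 -0.5 -0.6  0. ]
[0.6101 0.2617 0.014 ]
[0.5825 0.1022 0.014 ]
[0.3773 0.1336 0.014 ]
[0.4014 0.2924 0.014 ]
tray [ 0.4947  0.198  -0.0045 -0.149 ] [ 0.5  0.1 -0.1 -1.1  0.  -0.7  0.4 -0.5 -0.4  0.6 -0.1 -0.  -0.9  0.
 -0.6 -0.4]
tray [ 0.4967  0.1998 -0.0067 -0.1447] [-0.2  0.6  0.3 -0.2 -0.1 -0.  -0.1 -0.3]
tray [ 0.4928  0.1973  0.0006 -0.1532] [ 0.4  0.4 -0.1 -0.6 -0.2  0.2 -0.1  0. ]
tab [ 0.4372 -0.183   0.113 ]
tab [ 0.4635 -0.1819  0.113 ]
tab [ 0.4426 -0.2306  0.113 ]
tab [ 0.4683 -0.23    0.113 ]
```

The crop shows a light grey cover with two blue tabs, clipped on the white housing with its steel foot and port, so it is the right one. The fit gives the cover at (0.452, -0.207) with yaw 0.11 and the tray at (0.494, 0.198) with yaw -0.15.

```bash
cat > d.py <<'E'
import sys,numpy as np
from scipy.spatial.transform import Rotation as R
from cell import robot
x,y,z,yaw=map(float,sys.argv[1:5])
o=robot.observe();A=R.from_euler('xyz',o['tool_rot']);B=R.from_euler('xyz',[np.pi,0,yaw])
print('t',round(o['time'],2),'pos',o['tool_pos'].round(4),'rot',o['tool_rot'].round(3),'F',o['contact_force'].round(1),'op',round(o['opening'],4))
print('shift mm',(A.inv().apply(np.array([x,y,z])-o['tool_pos'])*1000).round(1),'turn',(A.inv()*B).as_rotvec().round(4))
E
python3 d.py .42 .25 .25 1.205
python3 - <<'E'
from h import *
for n,u in(('jar',(221,232)),('spray',(152,155)),('pale',(192,150))):print(n,ray('top',u,0.0).round(3))
E
```

```text
t 0.5 pos [0.1878 0.4903 0.2267] rot [-3.142  0.     1.205] F [-0.3  0.3 -0.9] op 0.0919
shift mm [-141.3  302.8  -23.3] turn [-0.  0. -0.]
jar [0.474 0.003 0.   ]
spray [0.725 0.227 0.   ]
pale [0.741 0.097 0.   ]
```

Request:
{"method": "move_arm", "body": {
  "increments": [
    [91.8, -14, 30, -4, 0, 0, 0],
    [91.8, -16, 34, -3, 0, 0, 0],
    [91.8, -16, 34, -3, 0, 0, 0],
    [91.8, -16, 34, -3, 0, 0, 0],
    [91.8, -16, 34, -3, 0, 0, 0],
    [91.8, -16, 34, -3, 0, 0, 0],
    [91.8, -16, 34, -2, 0, 0, 0],
    [91.8, -16, 34, -2, 0, 0, 0],
    [91.8, -10, 22, 0, 0, 0, 0],
    [91.8, -5, 12, 0, 0, 0, 0]
  ]
}}

```text
time: 1.75
tool_pos: [0.4263, 0.2441, 0.2509]
tool_rot: [3.14, -0.002, 1.208]
contact_force: [-0.8, 1.2, -0.6]
opening: 0.0921
```

```bash
python3 d.py .452 -.207 .2 1.68
```

```text
t 1.75 pos [0.4263 0.2441 0.2509] rot [ 3.140e+00 -2.000e-03  1.208e+00] F [-0.8  1.2 -0.6] op 0.0921
shift mm [-412.7  184.1   50.3] turn [ 0.002  -0.0018 -0.4722]
```

Request:
{"method": "move_arm", "body": {
  "increments": [
    [91.8, -30, 13, 0, 0, 0, 0],
    [91.8, -40, 18, 0, 0, 0, 0],
    [91.8, -42, 19, 0, 0, 0, 0],
    [91.8, -42, 19, 0, 0, 0, 0],
    [91.8, -42, 19, 0, 0, 0, 0],
    [91.8, -42, 19, 5, 0, 0, 0],
    [91.8, -42, 19, 10, 0, 0, 0],
    [91.8, -42, 19, 10, 0, 0, 0],
    [91.8, -42, 19, 10, 0, 0, 0],
    [91.8, -30, 13, 10, 0, 0, 0],
    [91.8, -15, 7, 5, 0, 0, 0]
  ]
}}

```text
time: 3.12
tool_pos: [0.4564, -0.2124, 0.1994]
tool_rot: [3.136, -0.006, 1.215]
contact_force: [0.5, 0.5, 0.4]
opening: 0.0919
```

Request:
{"method": "move_arm", "body": {
  "increments": [
    [91.8, 0, 0, 0, 0, 0, -0.12],
    [91.8, 0, 0, 0, 0, 0, -0.12],
    [91.8, 0, 0, 0, 0, 0, -0.12],
    [91.8, 0, 0, 0, 0, 0, -0.11],
    [91.8, 0, 0, 0, 0, 0, 0]
  ]
}}

```text
time: 3.75
tool_pos: [0.4573, -0.2096, 0.1994]
tool_rot: [3.135, -0.005, 1.701]
contact_force: [0.0, -0.7, -0.5]
opening: 0.0919
```

```bash
python3 d.py .452 -.207 .16 1.68
```

```text
t 3.75 pos [ 0.4573 -0.2096  0.1994] rot [ 3.135 -0.005  1.701] F [ 0.  -0.7 -0.5] op 0.0919
shift mm [ 3.1 -5.2 39.4] turn [ 0.007  -0.005   0.0211]
```

Request:
{"method": "move_arm", "body": {
  "increments": [
    [91.8, 2, -3, 15, 0.007, -0.005, 0.02],
    [91.8, 1, -2, 15, 0, 0, 0],
    [91.8, 0, 0, 9, 0, 0, 0],
    [91.8, 0, 0, 0, 0, 0, 0]
  ]
}}

```text
time: 4.25
tool_pos: [0.4531, -0.2053, 0.1604]
tool_rot: [3.14, 0.001, 1.674]
contact_force: [0.3, 0.1, -0.0]
opening: 0.0919
```

```bash
python3 d.py .452 -.207 .087 1.68
python3 - <<'E'
from cell import robot
import cv2
for n in('side','top'):
    i=robot.read_camera(n)['img'][:,:,::-1]
    i=i[150:340,150:350] if n=='side' else i[170:290,230:350]
    cv2.imwrite(f'pics/{n}2.png',cv2.resize(i,None,fx=3.1 if n=='side' else 5,fy=3.1 if n=='side' else 5,interpolation=2))
E
```

```text
t 4.25 pos [ 0.4531 -0.2053  0.1604] rot [3.140e+00 1.000e-03 1.674e+00] F [ 0.3  0.1 -0. ] op 0.0919
shift mm [-1.5 -1.4 73.4] turn [ 0.0017  0.0007 -0.0056]
```

View pics/side2.png

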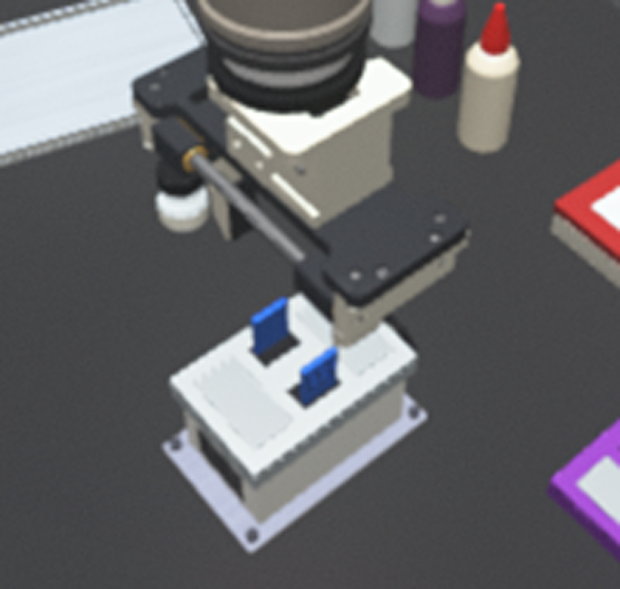

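The fingers straddle the tabs (crop 270,325 and 320,375) and line up with them. I descend.

Request:
{"method": "move_arm", "body": {
  "increments": [
    [91.8, -1.5, -1.4, 15, 0, 0, -0.005],
    [91.8, 0, 0, 18, 0, 0, 0],
    [91.8, 0, 0, 18, 0, 0, 0],
    [91.8, 0, 0, 12, 0, 0, 0],
    [91.8, 0, 0, 8, 0, 0, 0],
    [91.8, 0, 0, 0, 0, 0, 0]
  ],
  "newtons": 25
}}

```text
time: 5.1
tool_pos: [0.4554, -0.2093, 0.0915]
tool_rot: [3.133, 0.007, 1.678]
contact_force: [0.3, -1.4, -0.1]
opening: 0.0917
```

```bash
python3 d.py .452 -.207 .087 1.68
python3 - <<'E'
from cell import robot
import cv2
i=robot.read_camera('side')['img'][:,:,::-1][190:340,180:320]
cv2.imwrite(f'pics/side3.png',cv2.resize(i,None,fx=4,fy=4,interpolation=2))
E
```

```text
t 5.1 pos [ 0.4554 -0.2093  0.0915] rot [3.133 0.007 1.678] F [ 0.3 -1.4 -0.1] op 0.0917
shift mm [ 2.7 -3.1  4.5] turn [ 0.009   0.0067 -0.002 ]
```

View pics/side3.png

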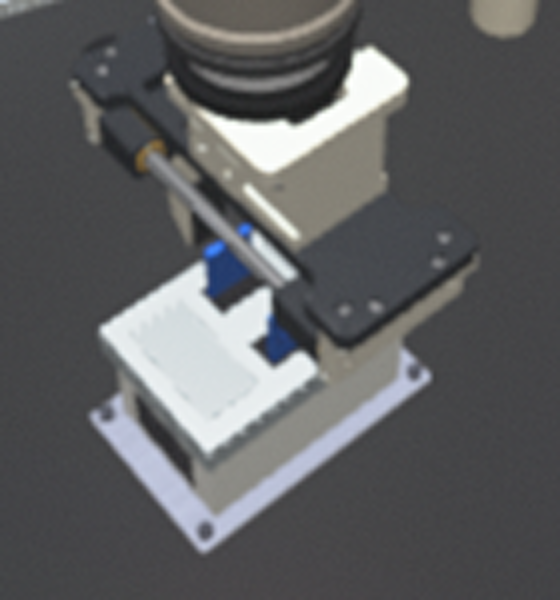

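Request:
{"method": "move_arm", "body": {
  "increments": [
    [91.8, 2.7, -3, 3, 0.009, 0.007, 0],
    [91.8, 0, 0, 1, 0, 0, 0]
  ]
}}

```text
time: 5.4
tool_pos: [0.4526, -0.2072, 0.0885]
tool_rot: [3.14, 0.001, 1.678]
contact_force: [-0.1, 0.2, 0.0]
opening: 0.092
```

```bash
python3 d.py .452 -.207 .087 1.68
```

```text
t 5.4 pos [ 0.4526 -0.2072  0.0885] rot [3.140e+00 1.000e-03 1.678e+00] F [-0.1  0.2  0. ] op 0.092
shift mm [ 0.3 -0.6  1.5] turn [ 0.0013  0.0008 -0.002 ]
```

Request:
{"method": "move_arm", "body": {
  "increments": [
    [60, 0, 0, 1, 0, 0, 0],
    [56, 0, 0, 0, 0, 0, 0],
    [50, 0, 0, 0, 0, 0, 0],
    [44, 0, 0, 0, 0, 0, 0],
    [38, 0, 0, 0, 0, 0, 0],
    [34, 0, 0, 0, 0, 0, 0],
    [34, 0, 0, 0, 0, 0, 0],
    [34, 0, 0, 0, 0, 0, 0]
  ],
  "newtons": 25
}}

```text
time: 6.4
tool_pos: [0.4529, -0.2074, 0.0882]
tool_rot: [3.139, 0.002, 1.678]
contact_force: [-0.2, 0.5, 0.8]
opening: 0.0365
```

```bash
python3 d.py .452 -.207 .087 1.68
python3 - <<'E'
from cell import robot
import cv2
i=robot.read_camera('side')['img'][:,:,::-1][190:340,180:320]
cv2.imwrite(f'pics/side4.png',cv2.resize(i,None,fx=4,fy=4,interpolation=2))
E
```

```text
t 6.4 pos [ 0.4529 -0.2074  0.0882] rot [3.139e+00 2.000e-03 1.678e+00] F [-0.2  0.5  0.8] op 0.0365
shift mm [ 0.5 -0.9  1.2] turn [ 0.0023  0.0016 -0.0019]
```

View pics/side4.png

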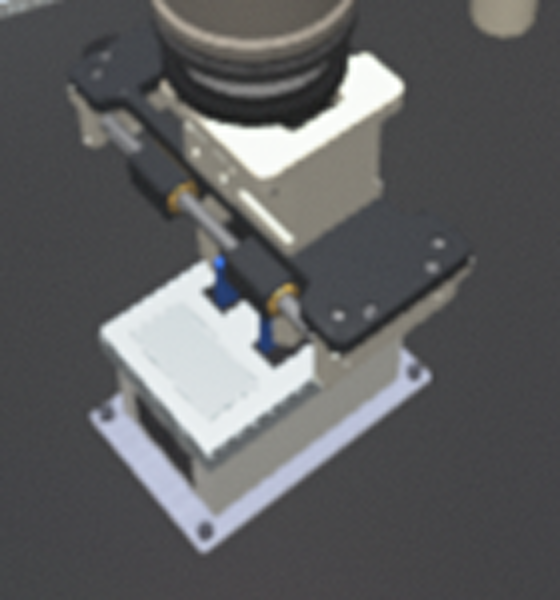

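The opening is 36.5 mm, so both tabs are at their stops. I lift.

Request:
{"method": "move_arm", "body": {
  "increments": [
    [34, 0, 0, -4, 0, 0, 0],
    [34, 0, 0, -6, 0, 0, 0],
    [34, 0, 0, -8, 0, 0, 0],
    [34, 0, 0, -10, 0, 0, 0],
    [34, 0, 0, -12, 0, 0, 0],
    [34, 0, 0, -12, 0, 0, 0],
    [34, 0, 0, -12, 0, 0, 0],
    [34, 0, 0, -12, 0, 0, 0],
    [34, 0, 0, -10, 0, 0, 0],
    [34, 0, 0, 0, 0, 0, 0]
  ]
}}

```text
time: 7.7
tool_pos: [0.4529, -0.2074, 0.1809]
tool_rot: [3.138, 0.003, 1.678]
contact_force: [0.7, -0.2, -0.7]
opening: 0.0369
```

```bash
python3 d.py .494 .198 .22 1.42
python3 - <<'E'
from cell import robot
import cv2
i=robot.read_camera('side')['img'][:,:,::-1][150:340,150:350]
cv2.imwrite(f'pics/side5.png',cv2.resize(i,None,fx=3.1,fy=3.1,interpolation=2))
E
```

```text
t 7.7 pos [ 0.4529 -0.2074  0.1809] rot [3.138e+00 3.000e-03 1.678e+00] F [ 0.7 -0.2 -0.7] op 0.0369
shift mm [398.6  84.4 -39.8] turn [0.0037 0.0021 0.258 ]
```

View pics/side5.png

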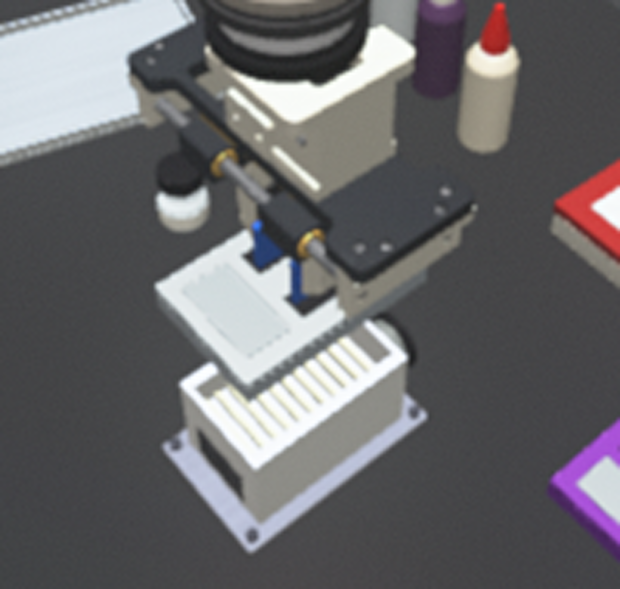

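The cover hangs level, clear of the housing. Now I carry it to the tray.

Request:
{"method": "move_arm", "body": {
  "increments": [
    [34, 18, 4, -5, 0, 0, 0.01],
    [34, 30, 6, -6, 0, 0, 0.02],
    [34, 36, 8, -6, 0, 0, 0.03],
    [34, 36, 8, -3, 0, 0, 0.03],
    [34, 36, 9, 0, 0, 0, 0.03],
    [34, 36, 9, 0, 0, 0, 0.03],
    [34, 36, 10, 0, 0, 0, 0.03],
    [34, 36, 10, 0, 0, 0, 0.03],
    [34, 36, 10, 0, 0, 0, 0.03],
    [34, 30, 9, 0, 0, 0, 0.02],
    [34, 20, 5, 0, 0, 0, 0],
    [34, 10, 2, 0, 0, 0, 0]
  ]
}}

```text
time: 9.25
tool_pos: [0.5502, 0.1594, 0.1927]
tool_rot: [-3.13, 0.002, 1.406]
contact_force: [-0.2, -0.7, -1.4]
opening: 0.0365
```

```bash
python3 d.py .494 .198 .1 1.42
```

```text
t 9.25 pos [0.5502 0.1594 0.1927] rot [-3.130e+00  2.000e-03  1.406e+00] F [-0.2 -0.7 -1.4] op 0.0365
shift mm [ 29.  -60.7  93.3] turn [-0.0112  0.0017 -0.0136]
```

Request:
{"method": "move_arm", "body": {
  "increments": [
    [34, 8, -15, 5, -0.011, 0.002, -0.014],
    [34, 10, -20, 8, 0, 0, 0],
    [34, 8, -18, 12, 0, 0, 0],
    [34, 3, -8, 18, 0, 0, 0],
    [34, 0, 0, 20, 0, 0, 0],
    [34, 0, 0, 18, 0, 0, 0],
    [34, 0, 0, 10, 0, 0, 0],
    [34, 0, 0, 0, 0, 0, 0]
  ]
}}

```text
time: 10.25
tool_pos: [0.4905, 0.1957, 0.0969]
tool_rot: [-3.137, 0.003, 1.419]
contact_force: [0.6, 0.1, -0.5]
opening: 0.0371
```

```bash
python3 d.py .494 .198 .06 1.42
python3 - <<'E'
from cell import robot
import cv2
i=robot.read_camera('side')['img'][:,:,::-1][60:240,100:300]
cv2.imwrite(f'pics/side6.png',cv2.resize(i,None,fx=3.1,fy=3.1,interpolation=2))
i=robot.read_camera('top')['img'][:,:,::-1][100:290,100:300]
cv2.imwrite(f'pics/top6.png',cv2.resize(i,None,fx=3.1,fy=3.1,interpolation=2))
E
```

```text
t 10.25 pos [0.4905 0.1957 0.0969] rot [-3.137e+00  3.000e-03  1.419e+00] F [ 0.6  0.1 -0.5] op 0.0371
shift mm [ 2.9  3.3 36.9] turn [-0.0047  0.0029 -0.0008]
```

View pics/side6.png

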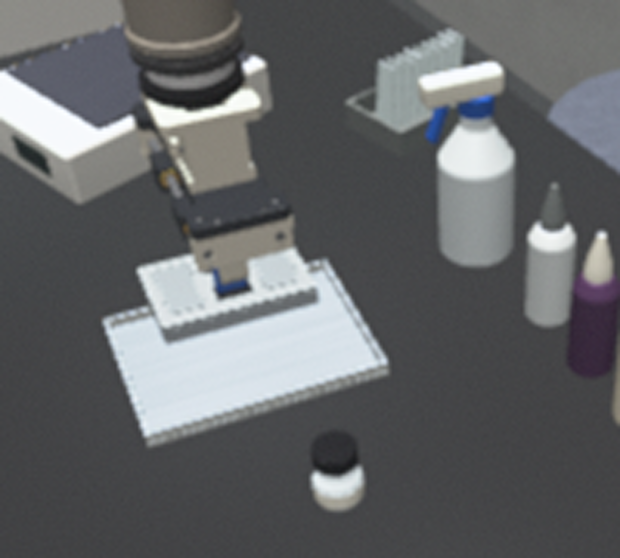

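View pics/top6.png

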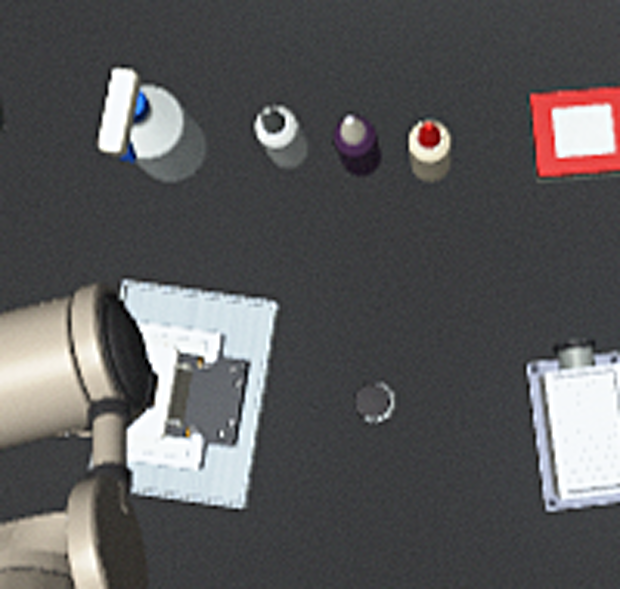

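The cover is aligned over the tray and all the bottles stand as before. By the grip height, the skirt touches the tray floor at TCP z of about 0.031.

Request:
{"method": "move_arm", "body": {
  "increments": [
    [34, 3, 3, 8, -0.005, 0.003, 0],
    [34, 0, 0, 12, 0, 0, 0],
    [34, 0, 0, 12, 0, 0, 0],
    [34, 0, 0, 9, 0, 0, 0],
    [34, 0, 0, 5, 0, 0, 0],
    [34, 0, 0, 3, 0, 0, 0],
    [34, 0, 0, 0, 0, 0, 0]
  ]
}}

```text
time: 11.22
tool_pos: [0.4956, 0.1988, 0.0461]
tool_rot: [3.138, -0.002, 1.419]
contact_force: [-0.1, -0.0, -1.2]
opening: 0.0369
```

```bash
python3 d.py .494 .198 .031 1.42
```

```text
t 11.22 pos [0.4956 0.1988 0.0461] rot [ 3.138e+00 -2.000e-03  1.419e+00] F [-0.1 -0.  -1.2] op 0.0369
shift mm [-1.  -1.5 15.1] turn [ 0.0039 -0.0017 -0.0007]
```

Request:
{"method": "move_arm", "body": {
  "increments": [
    [34, -1, -1, 4, 0.004, -0.002, 0],
    [34, 0, 0, 4, 0, 0, 0],
    [34, 0, 0, 3, 0, 0, 0],
    [34, 0, 0, 2, 0, 0, 0],
    [34, 0, 0, 0, 0, 0, 0]
  ]
}}

```text
time: 11.85
tool_pos: [0.4949, 0.198, 0.0328]
tool_rot: [3.141, -0.0, 1.419]
contact_force: [1.2, 0.1, -0.5]
opening: 0.0363
```

```bash
python3 d.py .494 .198 .031 1.42
```

```text
t 11.85 pos [0.4949 0.198  0.0328] rot [ 3.141 -0.     1.419] F [ 1.2  0.1 -0.5] op 0.0363
shift mm [-0.1 -0.9  1.8] turn [ 0.0009 -0.0001 -0.0008]
```

Request:
{"method": "move_arm", "body": {
  "increments": [
    [34, 0, 0, 1, 0, 0, 0],
    [34, 0, 0, 1, 0, 0, 0],
    [34, 0, 0, 0, 0, 0, 0]
  ]
}}

```text
time: 12.22
tool_pos: [0.4951, 0.1981, 0.0313]
tool_rot: [3.14, -0.0, 1.419]
contact_force: [-1.1, -0.5, -0.6]
opening: 0.0364
```

Request:
{"method": "move_arm", "body": {
  "increments": [
    [34, 0, 0, 1, 0, 0, 0],
    [34, 0, 0, 0, 0, 0, 0]
  ]
}}

```text
time: 12.48
tool_pos: [0.4952, 0.1981, 0.0314]
tool_rot: [3.139, -0.0, 1.419]
contact_force: [0.3, -0.1, -1.2]
opening: 0.0364
```

Request:
{"method": "move_arm", "body": {
  "increments": [
    [34, 0, 0, 2, 0, 0, 0],
    [34, 0, 0, 1, 0, 0, 0]
  ]
}}

```text
time: 12.72
tool_pos: [0.4954, 0.1981, 0.0311]
tool_rot: [3.138, -0.001, 1.42]
contact_force: [-4.2, -1.9, 9.5]
opening: 0.0367
```

The upward force of 9.5 N shows the skirt is on the floor. I release slowly and then back off.

Request:
{"method": "move_arm", "body": {
  "increments": [
    [42, 0, 0, 0, 0, 0, 0],
    [48, 0, 0, 0, 0, 0, 0],
    [54, 0, 0, 0, 0, 0, 0],
    [64, 0, 0, 0, 0, 0, 0],
    [80, 0, 0, 0, 0, 0, 0],
    [86, 0, 0, 0, 0, 0, 0],
    [86, 0, 0, 0, 0, 0, 0]
  ]
}}

```text
time: 13.6
tool_pos: [0.4958, 0.1982, 0.0306]
tool_rot: [3.138, -0.001, 1.42]
contact_force: [-0.3, -0.6, -0.1]
opening: 0.085
```

Request:
{"method": "move_arm", "body": {
  "increments": [
    [86, 0, 0, -6, 0, 0, 0],
    [86, 0, 0, -12, 0, 0, 0],
    [86, 0, 0, -20, 0, 0, 0],
    [86, 0, 0, -30, 0, 0, 0],
    [86, 0, 0, -30, 0, 0, 0],
    [86, 0, 0, -30, 0, 0, 0],
    [86, 0, 0, -20, 0, 0, 0],
    [86, 0, 0, 0, 0, 0, 0]
  ]
}}

```text
time: 14.6
tool_pos: [0.4955, 0.1982, 0.1892]
tool_rot: [3.133, -0.003, 1.42]
contact_force: [-0.3, 0.2, -0.1]
opening: 0.086
```

```bash
python3 d.py .494 .198 .2 1.42
python3 - <<'E'
from cell import robot
import cv2,pickle
for n in('side','top'):
    c=robot.read_camera(n);pickle.dump(c,open(n+'.pkl','wb'));i=c['img'][:,:,::-1]
    i=i[130:220,120:240] if n=='side' else i[130:290,100:310]
    f=5 if n=='side' else 3.5
    cv2.imwrite(f'pics/{n}7.png',cv2.resize(i,None,fx=f,fy=f,interpolation=2))
E
```

```text
t 14.6 pos [0.4955 0.1982 0.1892] rot [ 3.133e+00 -3.000e-03  1.420e+00] F [-0.3  0.2 -0.1] op 0.086
shift mm [ -0.4  -1.4 -10.8] turn [ 0.0088 -0.003  -0.0003]
```

View pics/side7.png

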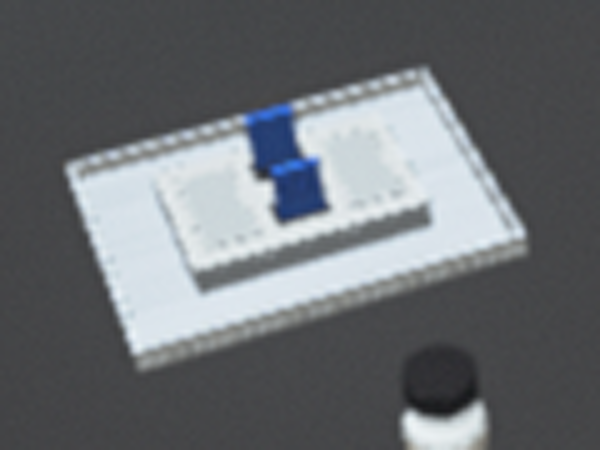

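View pics/top7.png

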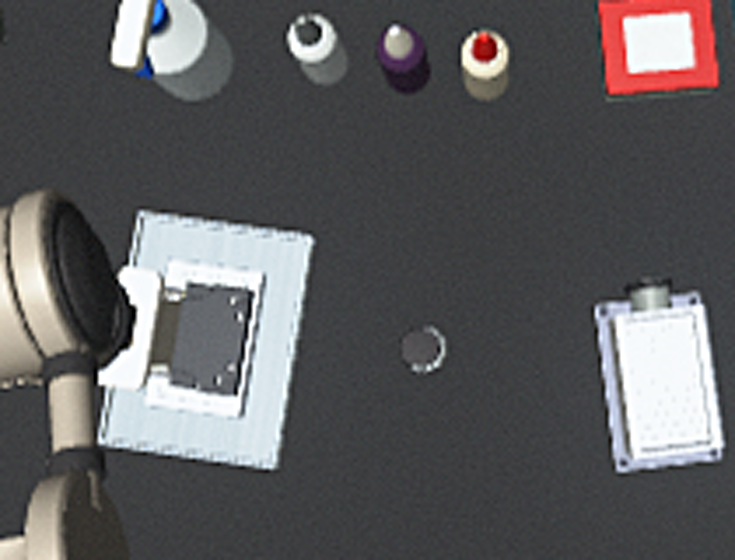

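The cover lies flat near the tray centre, tabs up and sprung out (side crop 272,140 and 300,190). The bottles, jar and slide box are unmoved and the gripper is well clear.

```bash
python3 -c "
from cell import robot
print(robot.hand_in())"
```

```text
the job is handed in; nothing more can be done
None
```

The grey cover is off the housing and lies in the metal tray, flat, right way up and let go. I handed the job in after about 15 s of the 42 s allowed.

- **Squeeze and lift:** I squeezed both blue tabs to their stops (opening about 36.5 mm) and lifted the cover straight up off the housing.
- **Placing:** I lowered it onto the tray floor and felt contact at 9.5 N, at the height I had worked out. I then opened the fingers slowly and withdrew upwards.
- **Last checks:** The pictures show the cover level near the tray centre with both tabs sprung out. The bottles, jar and slide box look unmoved, and the gripper is clear with a contact force of about 0. I judged all this by eye and did not measure the cover's final pose.
- **Disagreement:** In the first measurement the two cameras differed by about 4 mm on the tray's position and by about 10 mm on the cover's height. For the heights I used the ones in the description, and the contact height agreed with them.

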